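# Sweep the loose spray-can caps off the sorting board into the carton

### The job

Sweep the four loose black caps along the raised plywood board and off its open end, so that all of them drop into the brown cardboard carton and none into the grey scrap bin. Push them along with your fingers; do not pick up, squeeze or press down on any cap. Leave the amber jar, the tape roll, the paint tin and the spray cans standing where they are.

Things in the scene. Friction and masses are not known exactly. Their poses are not given: they have to be found in the camera images.
- board: raised plywood sorting board, fixed: deck 300 mm (its x) by 380 mm (its y), top at z = 0.105. Front and back edges have a lip 10 mm wide and high (local x beyond -140 and +140 mm); the ends at local y = -190 and +190 mm have none and overhang the boxes there. Turned by up to 0.12 rad. Origin: on the bench under the deck's middle; x away from the robot, y along the board to the left, z up.
- carton: open brown cardboard carton with a blue band round its foot, fixed on the bench, tucked 30 mm under the left or right end of the board. 260 mm (x) by 170 mm (y) by 80 mm high, walls 5 mm: its rim is 25 mm below the deck top and its mouth reaches about 135 mm beyond the board's end. Flaps folded down outside. Origin: centre of its underside; axes parallel to the board's.
- scrap_bin: open grey plastic scrap bin holding a little rubbish, fixed under the board's other end; same size and fit as the carton, mirrored: the two origins lie on the board's y axis, 245 mm to either side of its origin. Not for caps. Origin: centre of its underside; axes parallel to the board's.
- cap1: loose black plastic spray-can cap, like a small cup standing upside down: a smooth upright cylinder 36 mm in diameter, 32 mm high, about 12 g, closed flat top. Standing on the board's deck. Origin: centre of its underside; z up.
- cap2: loose black plastic spray-can cap, like a small cup standing upside down: a smooth upright cylinder 36 mm in diameter, 32 mm high, about 12 g, closed flat top. Standing on the board's deck. Origin: centre of its underside; z up.
- cap3: loose black plastic spray-can cap, like a small cup standing upside down: a smooth upright cylinder 36 mm in diameter, 32 mm high, about 12 g, closed flat top. Standing on the board's deck. Origin: centre of its underside; z up.
- cap4: loose black plastic spray-can cap, like a small cup standing upside down: a smooth upright cylinder 36 mm in diameter, 32 mm high, about 12 g, closed flat top. Standing on the board's deck. Origin: centre of its underside; z up.
- jar: small amber glass jar with a white lid, 44 mm in diameter, 48 mm high, 120 g, standing on the deck among the caps and possibly in the way of one or two of them. The caps and the jar stand at least 60 mm apart, centre to centre. Stays where it is. Origin: centre of its underside; z up.
- tape_roll: roll of cream masking tape lying flat on the deck near one back corner, 72 mm in diameter, 24 mm high. Stays where it is. Origin: centre of its underside; z up.
- paint_tin: small steel paint tin with a blue label, 58 mm in diameter, 44 mm high, standing on the deck near the other back corner. Stays where it is. Origin: centre of its underside; z up.
- can1: 400 ml spray can without its cap, white nozzle on top, dark body with an orange shoulder; 65 mm in diameter, 180 mm high, standing on the bench just behind the board (on the side away from the robot). Stays where it is. Origin: centre of its underside; z up.
- can2: 400 ml spray can without its cap, white nozzle on top, white body with a lilac shoulder; 65 mm in diameter, 180 mm high, standing on the bench just behind the board (on the side away from the robot). Stays where it is. Origin: centre of its underside; z up.
- can3: 400 ml spray can without its cap, white nozzle on top, yellow all over; 65 mm in diameter, 180 mm high, standing on the bench just behind the board (on the side away from the robot). Stays where it is. Origin: centre of its underside; z up.
There are look-alikes about, which are no part of the job. What is shaped like the cap2 but purple or yellow is not meant.

How it is judged:
At the end, for the whole second after the job is handed in: All four caps lie at rest (under 20 mm/s) inside the brown carton, below its rim; the jar, tape roll, paint tin and three cans are within 20 mm of where they started and upright within 0.2 rad (x of cap1 in the frame of carton between -0.13 and 0.13 m and y of cap1 in the frame of carton between -0.085 and 0.085 m and height (world z) of each of cap1, cap2, cap3, cap4 below 0.08 m and linear speed of each of cap1, cap2, cap3, cap4 below 0.02 m/s and x of cap2 in the frame of carton between -0.13 and 0.13 m and y of cap2 in the frame of carton between -0.085 and 0.085 m and x of cap3 in the frame of carton between -0.13 and 0.13 m and y of cap3 in the frame of carton between -0.085 and 0.085 m and x of cap4 in the frame of carton between -0.13 and 0.13 m and y of cap4 in the frame of carton between -0.085 and 0.085 m and distance of each of jar, tape_roll, paint_tin, can1, can2, can3 from where it was at the start of the episode below 0.02 m and angle between each of jar, tape_roll, paint_tin, can1, can2, can3's own z axis and vertical below 0.2 rad); the robot touches nothing.
It fails at once if a cap is lifted off the board (raised upright by more than 10 mm, or by more than 30 mm in any attitude) (((height (world z) of cap1 above 0.115 m and angle between cap1's own z axis and vertical below 0.3 rad) or height (world z) of cap1 above 0.135 m) or ((height (world z) of cap2 above 0.115 m and angle between cap2's own z axis and vertical below 0.3 rad) or height (world z) of cap2 above 0.135 m) or ((height (world z) of cap3 above 0.115 m and angle between cap3's own z axis and vertical below 0.3 rad) or height (world z) of cap3 above 0.135 m) or ((height (world z) of cap4 above 0.115 m and angle between cap4's own z axis and vertical below 0.3 rad) or height (world z) of cap4 above 0.135 m)).
It fails at once if a cap is carried out over the end of the board: wholly past the end (12 mm clear) and still at deck height (((y of cap1 in the frame of board above 0.22 m or y of cap1 in the frame of board below -0.22 m) and height (world z) of cap1 above 0.1 m) or ((y of cap2 in the frame of board above 0.22 m or y of cap2 in the frame of board below -0.22 m) and height (world z) of cap2 above 0.1 m) or ((y of cap3 in the frame of board above 0.22 m or y of cap3 in the frame of board below -0.22 m) and height (world z) of cap3 above 0.1 m) or ((y of cap4 in the frame of board above 0.22 m or y of cap4 in the frame of board below -0.22 m) and height (world z) of cap4 above 0.1 m)).
It fails at once if a cap is squeezed or pressed: more than 15 N between the fingers and a cap (contact force between the fingers and cap1 above 15 N or contact force between the fingers and cap2 above 15 N or contact force between the fingers and cap3 above 15 N or contact force between the fingers and cap4 above 15 N).
It fails at once if the jar, tape roll, paint tin or a can is moved by more than 20 mm or tipped by more than 0.2 rad (distance of any of jar, tape_roll, paint_tin, can1, can2, can3 from where it was at the start of the episode above 0.02 m or angle between any of jar, tape_roll, paint_tin, can1, can2, can3's own z axis and vertical above 0.2 rad).
It also fails if it takes over 72 s, if anything falls off the work surface, if the arm or the gripper's body presses on something with over 40 N, if the wrist force passes 120 N, or if a joint passes its speed limit or range.

### The arm

A 6-joint arm with a two-finger parallel gripper is mounted at the origin on the work surface. World frame = base frame: x ahead of the robot, y to its left, z up, the work surface at z = 0. Lengths are in m, angles in rad, forces in N, time in s.
With the tool pointing down it reaches from about 0.325 to 0.925 m from the base axis. Payload 3.1 kg.
Tool frame: the origin (TCP) lies midway between the tips of the shut fingers; the grasp point (between the pads) lies 19 mm behind it; z points along the fingers, y is the line along which they close (so a half turn about z gives the same grasp; the last joint's range is limited). The gripper opens to 85 mm and grips with 20 to 120 N. Pads are 22 mm wide; open, the fingers measure 114 mm over their backs; the gripper's body (76 mm by 85 mm) begins 54 mm behind the grasp point. The pads swing forward as they close: fully open they stand 13 mm farther back than shut.
Start: joints at [1.058, 0.217, 1.613, -0, 1.311, -0.112], TCP at [0.244, 0.575, 0.231] pointing down, gripper open.
Joint ranges: [-2.75, 2.75], [-0.78, 2.1], [0.31, 2.55], [-1.13, 4.27], [0.13, 2.63], [-2.58, 2.58]. Speed limits (rad/s): [2.79, 2.79, 3.14, 3.14, 3.14, 3.14].

### API

Orientations are given as a unit quaternion [w, x, y, z].
In Python, from station import r, vision, job gives the robot as it stands. The module is installed in compiled form; this text tells all that it offers.
- The arm moves only by the shell command python3 -m pendant 'ROWS'. ROWS is text: rows parted by semicolons, each of 5 numbers parted by spaces: the opening, from 0 (shut) to 1 (fully open), then the shift along the tool's x, y, z in units of 25 mm (1.0 is 25 mm), then the turn about the tool's z in units of 6 degrees (1.0 is 6 degrees). In form: hand tx ty tz spin; .... A call has 1 to 8 rows; each row shifts and turns the commanded pose from where the row before left it, along the tool's axes as they then stand; what a row does not reach is not made up. A row lasts 1/12 s, in which the tool goes at most 41.7 mm and 7.16 degrees, less where a joint would pass 70% of its speed; a pose out of reach is approached as far as the arm can. A call is refused whole if a number of a shift passes 1 or a number of a turn 1, either way. A call with a gripper value outside its range is refused whole. The fingers move at their own pace and stop on an object; the grip force is fixed at half the most. Time passes only in rows, so rows that do not move let the fingers close. It gives the time, the measured TCP pose, the force, the opening and the grip force at its end, in the units of the state.
- r.get_obs(): the state, without advancing time (a new reading comes with each control period).
- vision.capture(name): name is "side" or "top" or "wrist"; returns the picture (384x512x3 uint8, red, green, blue); there is no depth.
- vision.calibration(name): a dict with "intrinsics" (3x3 intrinsics, pixels), "R" (3x3) and "t" (3): a world point X has camera coordinates R X + t; the wrist camera has in their place "hand_eye" (4x4, takes a point from camera to tool coordinates, whose origin is the TCP and whose axes are the flange's). Camera axes: x right, y down, z forward; pixel columns grow to the right and rows downward; lengths in m; the calibration is good to about 2 mm. A picture is of the moment at which its call begins: read the wrist's pose just before it. calibration takes no time and is no camera call.
- job.close_job(): hands the job in; it is judged then, once.
The state is a dict: "time": time; "joint_pos": joint angles; "joint_velocities": joint speeds; "effort": joint torques, N m; "tool_pos": TCP position; "eef_rot": TCP orientation; "force": force on the tool from outside, world axes, zero at the start; "torque": the same for the moment, N m; "opening": opening from 0.0 (shut) to 1.0 (fully open); "finger_force": force on a finger pad.
Only numpy, scipy, OpenCV 4.12 (cv2) and the standard library are available. Lean on these libraries where they do the work, as an engineer would, in place of code of your own. Each camera call takes 0.05 s, during which the arm holds its last target. There are 200 camera calls.

## Working session

There is one attempt and no reset: what is moved stays moved. The work goes in short steps, Python scripts to look and compute and a shell command to move; the robot and the scene stay as the last step left them, time stands still between calls to the robot, and variables do not carry over. Pictures are saved under pics/ and viewed, at most 10 in all, crops included, and the job is handed in when it is done.

```bash
mkdir -p pics; python3 - <<'E'
from station import r,vision
import cv2
print(r.get_obs())
for n in ("top","side"):
    cv2.imwrite(f"pics/{n}0.png",vision.capture(n)[:,:,::-1])
    c=vision.calibration(n);print(n,c)
E
```

```text
{'time': 0.0, 'joint_pos': array([ 1.05778268e+00,  2.17771911e-01,  1.61496403e+00, -1.24750648e-05,
        1.31130999e+00, -1.12226467e-01]), 'joint_velocities': array([-0.00035968,  0.000325  , -0.00087056,  0.00123602,  0.00012716,
       -0.00014472]), 'effort': array([ 1.83115621e-04, -3.96835327e+01, -3.03854620e+01, -3.31969777e-04,
        9.62461549e-03, -1.13376709e-05]), 'tool_pos': array([0.24342477, 0.57473901, 0.22994166]), 'eef_rot': array([-3.71521230e-04,  1.99053332e-01,  9.79987891e-01, -1.16903757e-03]), 'force': array([-0.38267879, -0.15064648, -0.24732505]), 'torque': array([-0.00355143,  0.03283687, -0.04622323]), 'finger_force': 0.0, 'opening': 1.0019062818850744}
top {'intrinsics': array([[492.2220603 ,   0.        , 255.80552642],
       [  0.        , 492.2220603 , 189.10337225],
       [  0.        ,   0.        ,   1.        ]]), 'R': array([[ 0.10472386, -0.99449119,  0.00449288],
       [-0.97024621, -0.10316036, -0.21904389],
       [ 0.21830071,  0.01857992, -0.97570466]]), 't': array([-0.0496321 ,  0.59531443,  0.88149589])}
side {'intrinsics': array([[374.66282214,   0.        , 258.59168366],
       [  0.        , 374.66282214, 183.9828409 ],
       [  0.        ,   0.        ,   1.        ]]), 'R': array([[ 0.96883514, -0.24766895,  0.00430953],
       [-0.16873312, -0.67259014, -0.72052178],
       [ 0.18134942,  0.69733965, -0.69341892]]), 't': array([-0.53709458,  0.16188371,  0.69022957])}
```

View pics/top0.png

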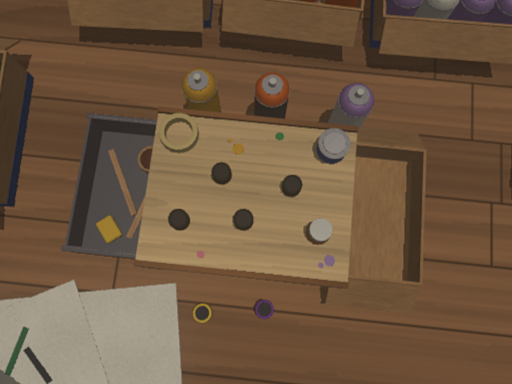

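View pics/side0.png

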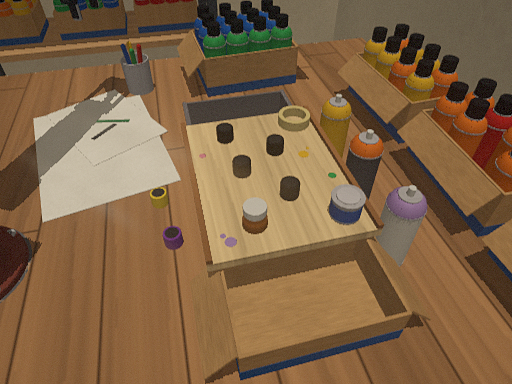

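Four black caps on the deck in the top view: (221,173), (179,219), (244,219), (292,185). Look-alikes on the bench are the yellow cap at (202,313) and the purple one at (264,309). The jar is at (320,231), the tin at (333,146) and the tape at (180,132). The brown carton is at the right end (world -y) and the grey bin at the left.

```bash
cat > h.py <<'E'
from station import r,vision
import numpy as np,cv2
def ray(n,uv,z):
    c=vision.calibration(n);d=c["R"].T@np.linalg.inv(c["intrinsics"])@[*uv,1];o=-c["R"].T@c["t"]
    return (o+d*(z-o[2])/d[2])
def proj(n,X):
    c=vision.calibration(n);p=c["intrinsics"]@(c["R"]@np.array(X)+c["t"]);return p[:2]/p[2]
E
python3 - <<'E'
from h import *
im=cv2.imread("pics/top0.png")
# caps
m=((im.max(2)<60).astype(np.uint8))
n,l,s,c=cv2.connectedComponentsWithStats(m)
for i in range(1,n):
    if 60<s[i,4]<900 and 140<c[i][0]<355 and 110<c[i][1]<330: print(s[i],c[i].round(1),ray("top",c[i],.121).round(4))
for nm,uv,z in (("jar",(320,231),.145),("tin",(333.5,146),.149-.005),("tape",(180,132),.12),("yel",(200,86),.17)): print(nm,ray("top",uv,z).round(4))
for uv in ((157,115),(357,129),(350,278),(138,265)): print("corner",ray("top",uv,.115).round(4))
cv2.imwrite("pics/crop.png",cv2.resize(im[100:330,120:440],None,fx=2.5,fy=2.5,interpolation=cv2.INTER_CUBIC))
E
```

```text
[317 144  25  19 120] [325.9 157.1] [ 0.6586 -0.1097  0.121 ]
[212 163  19  21 299] [221.1 173.1] [0.6079 0.0783 0.121 ]
[282 175  20  21 248] [291.2 185.7] [ 0.5981 -0.0509  0.121 ]
[169 209  21  21 269] [178.4 219.2] [0.5156 0.1438 0.121 ]
[234 209  19  21 143] [243.  220.4] [0.5256 0.029  0.121 ]
[258 302  13  14 130] [264.2 308.9] [ 0.3768 -0.0241  0.121 ]
[196 307  12  12 117] [201.7 312.6] [0.3595 0.0817 0.121 ]
jar [ 0.5175 -0.1064  0.145 ]
tin [ 0.6737 -0.1189  0.144 ]
tape [0.6785 0.1639 0.12  ]
yel [0.7518 0.1306 0.17  ]
corner [0.709  0.2126 0.115 ]
corner [ 0.7213 -0.1644  0.115 ]
corner [ 0.4449 -0.1687  0.115 ]
corner [0.4282 0.2042 0.115 ]
```

View pics/crop.png

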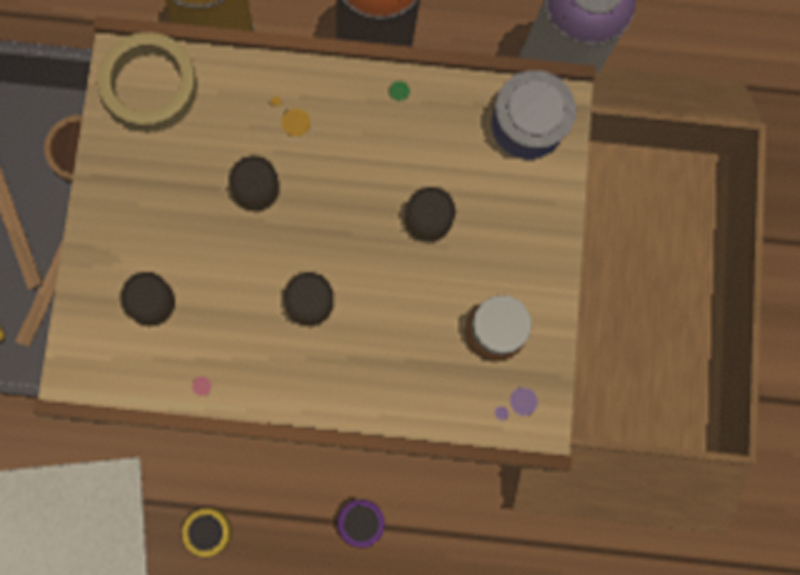

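Confirmed: the crop shows the four plain black caps on the deck, while the coloured-rim ones are on the bench. In board coordinates the origin is about (0.576,0.021) with yaw about 0.035. The caps are at B(.020,-.073), A(.034,.056), D(-.050,.010) and C(-.056,.125). The jar is at (-.062,-.125) and the tin at (.093,-.143). I'll push each cap between the two part-closed fingers, down a lane at lx≈.015.

```bash
cat >> h.py <<'E'
C=np.array([.5759,.0209]);YAW=.035
def loc(p):
    d=np.array(p[:2])-C;c,s=np.cos(YAW),np.sin(YAW);return np.array([c*d[0]+s*d[1],-s*d[0]+c*d[1]])
def wor(l,z):
    c,s=np.cos(YAW),np.sin(YAW);return np.array([C[0]+c*l[0]-s*l[1],C[1]+s*l[0]+c*l[1],z])
def st():
    from scipy.spatial.transform import Rotation as Ro
    o=r.get_obs();R=Ro.from_quat(o["eef_rot"][[1,2,3,0]]).as_matrix()
    a=np.degrees(np.arctan2(R[1,0],R[0,0])-YAW)
    print("t%.2f"%o["time"],"loc",loc(o["tool_pos"]).round(4),"z%.4f"%o["tool_pos"][2],"toolx-angle(board; want 90) %.1f"%a,"F",o["force"].round(1),"open%.2f"%o["opening"])
E
python3 -m pendant '0.3 0 0 0 1;0.3 0 0 0 1;0.3 0 0 0 1;0.3 0 0 0 1;0.3 0 0 0 1;0.3 0 0 0 1;0.3 0 0 0 1;0.3 0 0 0 1' && python3 -m pendant '0.3 0 0 0 1;0.3 0 0 0 1;0.3 0 0 0 0.83;0.3 0 0 0 0' ; python3 -c "
from h import *;st()
im=cv2.imread('pics/top0.png')
for l in [(.15,.19),(.15,-.19),(-.15,-.19),(-.15,.19)]: print(proj('top',wor(l,.105)).round(0))"
```

```text
time: 0.77
tool_pos: [0.2436, 0.5751, 0.2305]
eef_rot: [0.0, 0.583, 0.813, -0.001]
force: [-0.7, -1.0, 0.8]
opening: 0.301
finger_force: 0.0
time: 1.1
tool_pos: [0.2436, 0.5751, 0.2305]
eef_rot: [0.0, 0.695, 0.719, -0.001]
force: [-0.1, -0.7, -0.6]
opening: 0.303
finger_force: 0.0
t1.10 loc [-0.3127  0.5654] z0.2305 toolx-angle(board; want 90) 90.0 F [-0.1 -0.7 -0.6] open0.30
[157. 112.]
[356. 125.]
[352. 286.]
[138. 270.]
```

```bash
python3 -m pendant '0.3 -1 0.55 0 0;0.3 -1 0.55 0 0;0.3 -1 0.55 0 0;0.3 -1 0.55 0 0;0.3 -1 0.55 0 0;0.3 -1 0.55 0 0;0.3 -1 0.55 0 0;0.3 -1 0.55 0 0' >/dev/null&& python3 -m pendant '0.3 -1 0.55 0 0;0.3 -1 0.55 0 0;0.3 -1 0.55 0 0;0.3 -1 0.55 0 0;0.3 -1 0.55 0 0;0.3 -1 0.55 0 0;0.3 -1 0.55 0 0;0.3 -1 0.55 0 0' >/dev/null&& python3 -m pendant '0.3 -1 0.55 0 0;0.3 -1 0.55 0 0;0.3 -1 0.55 0 0;0.3 -1 0.55 0 0;0.3 -1 0.55 0 0;0.3 -1 0.55 0 0;0.3 -1 0.55 0 0;0.3 -1 0.55 0 0' >/dev/null; python3 -c "
from h import *;st()"
```

```text
t3.10 loc [ 0.0183 -0.0351] z0.2309 toolx-angle(board; want 90) 90.2 F [1.2 0.2 0.7] open0.30
```

```bash
python3 -m pendant '0.3 0.3 0 0.7 0;0.3 0 0 0.7 0;0.3 0 0 0.7 0;0.3 0 0 0.7 0;0.3 0 0 0.6 0;0.3 0 0 0.6 0;0.3 0 0 0.5 0;0.3 0 0 0 0' ; python3 -c "
from h import *;st()
a=vision.capture('top')[90:330,120:440];b=vision.capture('side')[80:320,160:480]
cv2.imwrite('pics/d1.png',cv2.resize(np.hstack([a,b])[:,:,::-1],None,fx=1.25,fy=1.25))"
```

```text
time: 3.77
tool_pos: [0.5921, -0.0045, 0.115]
eef_rot: [-0.003, 0.694, 0.72, -0.002]
force: [-0.5, -0.9, 0.3]
opening: 0.302
finger_force: 0.0
t3.77 loc [ 0.0153 -0.0259] z0.1150 toolx-angle(board; want 90) 90.1 F [-0.5 -0.9  0.3] open0.30
```

View pics/d1.png

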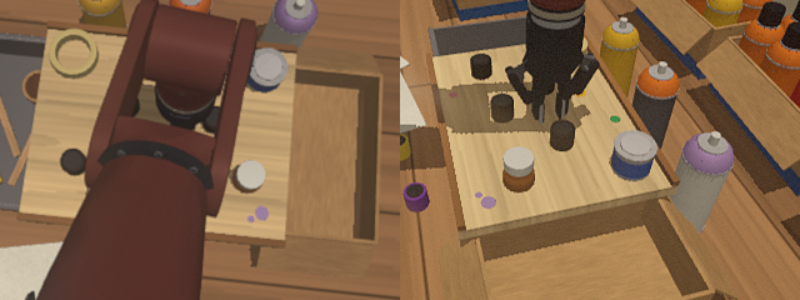

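Side view: the fingers stand just behind cap B (562,135), centred within about 4 mm and clear of jar and tin. Pushing it out.

```bash
python3 -m pendant '0.3 0 0.2 0.1 0;0.3 -0.3 0 0 0;0.3 -0.3 0 0 0;0.3 -0.4 0 0 0;0.3 -0.5 0 0 0;0.3 -0.5 0 0 0;0.3 -0.5 0 0 0;0.3 -0.5 0 0 0' ; python3 -m pendant '0.3 -0.5 0 0 0;0.3 -0.5 0 0 0;0.3 -0.5 0 0 0;0.3 -0.5 0 0 0;0.3 -0.5 0 0 0;0.3 -0.5 0 0 0;0.3 -0.5 0 0 0;0.3 0 0 0 0' ;python3 -c "
from h import *;st()
a=vision.capture('top')[90:330,120:440];b=vision.capture('side')[80:320,160:480]
cv2.imwrite('pics/d2.png',cv2.resize(np.hstack([a,b])[:,:,::-1],None,fx=1.25,fy=1.25))"
```

```text
time: 4.53
tool_pos: [0.6025, -0.0813, 0.1164]
eef_rot: [0.0, 0.695, 0.719, 0.0]
force: [0.3, 0.6, -1.0]
opening: 0.299
finger_force: 0.1
time: 5.2
tool_pos: [0.6059, -0.1699, 0.1164]
eef_rot: [0.001, 0.695, 0.719, -0.0]
force: [-0.3, -0.1, 0.6]
opening: 0.301
finger_force: 0.0
t5.20 loc [ 0.0233 -0.1917] z0.1164 toolx-angle(board; want 90) 89.9 F [-0.3 -0.1  0.6] open0.30
```

View pics/d2.png

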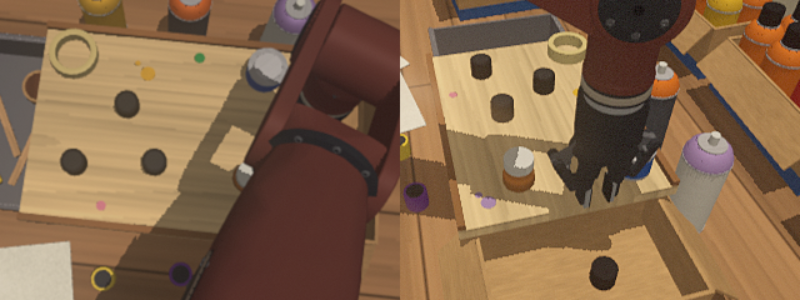

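Cap B lies in the carton (605,272) and everything else stands. Next is cap A.

```bash
python3 -m pendant '0.3 0 0 -0.8 0;0.3 0 0 -0.8 0;0.3 0.7 0 -0.8 0;0.3 1 0.1 0 0;0.3 1 0.1 0 0;0.3 1 0.1 0 0;0.3 1 0.1 0 0;0.3 1 0 0 0' >/dev/null; python3 -m pendant '0.3 1 0 0 0;0.3 1 0 0 0;0.3 1 0 0 0;0.3 1 0 0 0;0.3 1 0 0 0;0.3 0.8 0 0 0;0.3 0 0 0.8 0;0.3 0 0 0.8 0' ; python3 -c "
from h import *;st()"
```

```text
time: 6.63
tool_pos: [0.6065, 0.1234, 0.1379]
eef_rot: [0.001, 0.693, 0.721, 0.002]
force: [0.1, -0.2, 0.9]
opening: 0.298
finger_force: 0.0
t6.63 loc [0.0341 0.1014] z0.1379 toolx-angle(board; want 90) 90.3 F [ 0.1 -0.2  0.9] open0.30
```

```bash
python3 -m pendant '0.3 0 0 0.7 0;0.3 0 0 0.1 0;0.3 -0.3 0 0 0;0.3 -0.3 0 0 0;0.3 -0.3 0 0 0;0.3 -0.4 0 0 0;0.3 -0.5 -0.05 0 0;0.3 -0.5 -0.05 0 0' >/dev/null; python3 -m pendant '0.3 -0.5 -0.05 0 0;0.3 -0.5 -0.05 0 0;0.3 -0.5 -0.05 0 0;0.3 -0.5 -0.05 0 0;0.3 -0.5 -0.05 0 0;0.3 -0.5 -0.05 0 0;0.3 -0.5 -0.05 0 0;0.3 -0.5 0 0 0' ; python3 -c "
from h import *;st()
b=vision.capture('side');cv2.imwrite('pics/x.png',b[:,:,::-1])"
```

```text
time: 7.97
tool_pos: [0.5995, -0.0384, 0.1162]
eef_rot: [-0.0, 0.694, 0.72, -0.0]
force: [1.2, 1.2, 0.3]
opening: 0.298
finger_force: 0.2
t7.97 loc [ 0.0215 -0.0601] z0.1162 toolx-angle(board; want 90) 90.1 F [1.2 1.2 0.3] open0.30
```

```bash
python3 -m pendant '0.3 -0.5 0 0 0;0.3 -0.5 0 0 0;0.3 -0.5 0 0 0;0.3 -0.5 0 0 0;0.3 -0.5 0 0 0;0.3 -0.5 0 0 0;0.3 -0.5 0 0 0;0.3 -0.5 0 0 0'; python3 -m pendant '0.3 -0.5 0 0 0;0.3 -0.5 0 0 0;0.3 -0.1 0 0 0;0.3 0 0 0 0' ;python3 -c "
from h import *;st()
a=vision.capture('top')[90:330,120:440];b=vision.capture('side')[80:320,160:480]
cv2.imwrite('pics/d3.png',cv2.resize(np.hstack([a,b])[:,:,::-1],None,fx=1.25,fy=1.25))"
```

```text
time: 8.68
tool_pos: [0.6034, -0.1384, 0.1163]
eef_rot: [-0.0, 0.694, 0.72, -0.0]
force: [-0.5, -0.3, 0.1]
opening: 0.3
finger_force: 0.1
time: 9.02
tool_pos: [0.6044, -0.1658, 0.1163]
eef_rot: [0.0, 0.695, 0.719, 0.0]
force: [0.1, 0.1, -0.4]
opening: 0.299
finger_force: 0.0
t9.02 loc [ 0.022  -0.1876] z0.1163 toolx-angle(board; want 90) 90.0 F [ 0.1  0.1 -0.4] open0.30
```

View pics/d3.png

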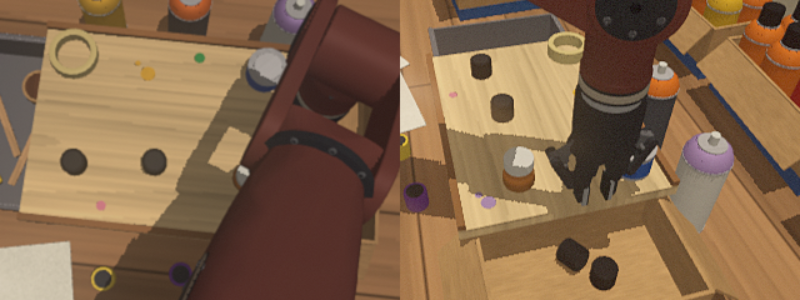

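Both caps are in the carton (573,253) and (605,272), and D and C are unmoved. Next is D: I'll turn 21.6°, push it diagonally past the jar, then straight out.

```bash
python3 -m pendant '0.3 0 0 -0.8 0;0.3 0 0 -0.8 0;0.3 0 0 -0.8 -1;0.3 0 0 0 -1;0.3 0 0 0 -1;0.3 0 0 0 -0.6;0.3 1 0 0 0;0.3 1 0 0 0' >/dev/null; python3 -m pendant '0.3 1 0 0 0;0.3 1 0 0 0;0.3 1 0 0 0;0.3 1 0 0 0;0.3 1 0 0 0;0.3 1 0.1 0 0;0.3 1 0.1 0 0;0.3 1 0 0 0' >/dev/null; python3 -c "
from h import *;st()"
```

```text
t10.45 loc [-0.0662  0.0499] z0.1764 toolx-angle(board; want 90) 111.7 F [ 0.1  0.3 -0.3] open0.30
```

```bash
python3 -m pendant '0.3 0 0 0.8 0;0.3 0 0 0.8 0;0.3 0 0 0.6 0;0.3 0 0 0.2 0;0.3 -0.25 0 0 0;0.3 -0.25 0 0 0;0.3 -0.25 0 0 0;0.3 0 0 0 0'; python3 -c "
from h import *;st()"; python3 -m pendant '0.3 -0.4 0.18 0 0;0.3 -0.4 0.18 0 0;0.3 -0.4 0.18 0 0;0.3 -0.4 0.18 0 0;0.3 -0.4 0.18 0 0;0.3 -0.4 0.18 0 0;0.3 -0.4 0.18 0 0;0.3 -0.4 0.18 0 0'; python3 -c "
from h import *;st()
a=vision.capture('top')[90:330,120:440];b=vision.capture('side')[80:320,160:480]
cv2.imwrite('pics/d4.png',cv2.resize(np.hstack([a,b])[:,:,::-1],None,fx=1.25,fy=1.25))"
```

```text
time: 11.12
tool_pos: [0.5182, 0.0479, 0.1179]
eef_rot: [0.002, 0.548, 0.837, 0.001]
force: [0.3, 1.0, -0.1]
opening: 0.301
finger_force: 0.0
t11.12 loc [-0.0568  0.029 ] z0.1179 toolx-angle(board; want 90) 111.6 F [ 0.3  1.  -0.1] open0.30
time: 11.78
tool_pos: [0.5821, -0.0104, 0.1162]
eef_rot: [-0.0, 0.547, 0.837, -0.0]
force: [-0.3, 0.4, 0.5]
opening: 0.299
finger_force: 0.2
t11.78 loc [ 0.0051 -0.0315] z0.1162 toolx-angle(board; want 90) 111.6 F [-0.3  0.4  0.5] open0.30
```

View pics/d4.png

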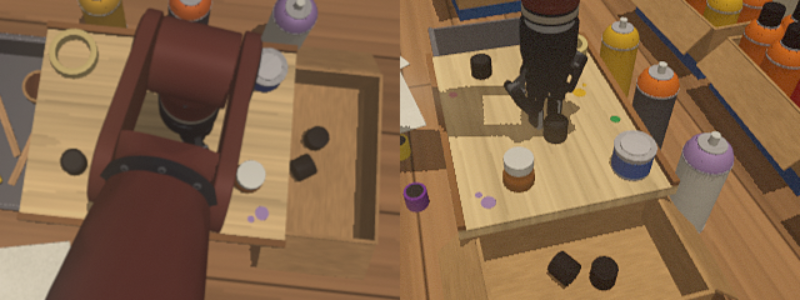

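Cap D sits in the nest between the fingers (555,128), already clear of the jar's lane. I'll finish the diagonal and push it out.

```bash
python3 -m pendant '0.3 -0.4 0.18 0 0;0.3 -0.45 -0.1 0 0;0.3 -0.5 -0.2 0 0;0.3 -0.5 -0.2 0 0;0.3 -0.5 -0.2 0 0;0.3 -0.5 -0.2 0 0;0.3 -0.5 -0.2 0 0;0.3 -0.5 -0.2 0 0'; python3 -c "
from h import *;st()"; python3 -m pendant '0.3 -0.5 -0.2 0 0;0.3 -0.5 -0.2 0 0;0.3 -0.5 -0.2 0 0;0.3 -0.5 -0.2 0 0;0.3 0 0 0 0'; python3 -c "
from h import *;st()
a=vision.capture('top')[90:330,120:440];b=vision.capture('side')[80:320,160:480]
cv2.imwrite('pics/d5.png',cv2.resize(np.hstack([a,b])[:,:,::-1],None,fx=1.25,fy=1.25))"
```

```text
time: 12.55
tool_pos: [0.594, -0.1106, 0.1164]
eef_rot: [0.0, 0.547, 0.837, -0.0]
force: [0.6, -0.6, 0.1]
opening: 0.3
finger_force: 0.0
t12.55 loc [ 0.0135 -0.1321] z0.1164 toolx-angle(board; want 90) 111.6 F [ 0.6 -0.6  0.1] open0.30
time: 12.97
tool_pos: [0.5962, -0.1658, 0.1165]
eef_rot: [0.001, 0.548, 0.836, -0.0]
force: [-0.1, 0.5, 0.0]
opening: 0.3
finger_force: 0.0
t12.97 loc [ 0.0138 -0.1873] z0.1165 toolx-angle(board; want 90) 111.5 F [-0.1  0.5  0. ] open0.30
```

View pics/d5.png

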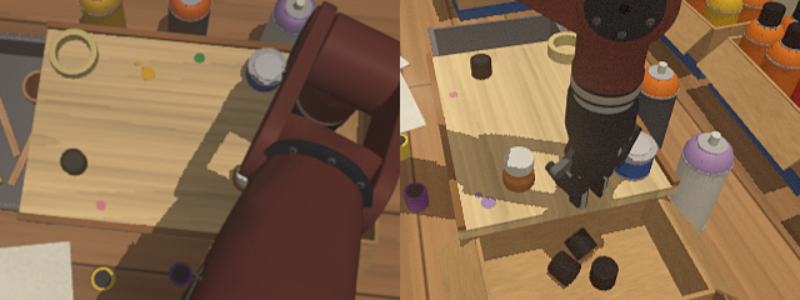

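Three caps are in the carton (580,242), (563,268) and (604,272), and the jar and tin stand. Last is C.

```bash
python3 -m pendant '0.3 0 0 -0.8 0;0.3 0 0 -0.8 0;0.3 0 0 -0.8 0;0.3 0.9 0.1 0 0;0.3 0.9 0.1 0 0;0.3 0.9 0.1 0 0;0.3 0.9 0.1 0 0;0.3 0.9 0.1 0 0' >/dev/null; python3 -m pendant '0.3 0.9 0.1 0 0;0.3 0.9 0.1 0 0;0.3 0.9 0.2 0 0;0.3 0.9 0.2 0 0;0.3 0.9 0.2 0 0;0.3 0.9 0.2 0 0;0.3 0.9 0.2 0 0;0.3 0.9 0.2 0 0' >/dev/null; python3 -m pendant '0.3 0.9 0.1 0 0;0.3 0.9 0.1 0 0;0.3 0.9 0 0 0;0.3 0 0 0 0'; python3 -c "
from h import *;st()"
```

```text
time: 14.73
tool_pos: [0.4973, 0.1918, 0.1761]
eef_rot: [-0.001, 0.545, 0.838, 0.0]
force: [0.4, -0.9, -0.2]
opening: 0.306
finger_force: 0.0
t14.73 loc [-0.0726  0.1736] z0.1761 toolx-angle(board; want 90) 111.9 F [ 0.4 -0.9 -0.2] open0.31
```

```bash
python3 -m pendant '0.3 0 0 0.8 0;0.3 0 -0.1 0.8 0;0.3 0 0 0.6 0;0.3 0 0 0.2 0;0.3 -0.25 0 0 0;0.3 -0.25 0 0 0;0.3 -0.3 0 0 0;0.3 -0.3 0 0 0' >/dev/null;  python3 -m pendant '0.3 -0.4 0 0 0;0.3 -0.5 0 0 0;0.3 -0.5 0 0 0;0.3 -0.5 0 0 0;0.3 -0.5 0 0 0;0.3 -0.5 0 0 0;0.3 -0.5 0 0 0;0.3 -0.5 0 0 0'; python3 -c "
from h import *;st()"
```

```text
time: 16.07
tool_pos: [0.5479, 0.0712, 0.1162]
eef_rot: [-0.0, 0.547, 0.837, -0.0]
force: [0.1, 0.2, 0.4]
opening: 0.3
finger_force: 0.2
t16.07 loc [-0.0262  0.0513] z0.1162 toolx-angle(board; want 90) 111.6 F [0.1 0.2 0.4] open0.30
```

```bash
python3 -m pendant '0.3 -0.47 0.02 0 0;0.3 -0.47 0.02 0 0;0.3 -0.47 0.02 0 0;0.3 -0.47 0.02 0 0;0.3 -0.47 0.02 0 0;0.3 -0.47 0.02 0 0;0.3 -0.47 0.02 0 0;0.3 -0.47 0.02 0 0'; python3 -c "
from h import *;st()"; python3 -m pendant '0.3 -0.5 -0.2 0 0;0.3 -0.5 -0.2 0 0;0.3 -0.5 -0.2 0 0;0.3 -0.5 -0.2 0 0;0.3 -0.5 -0.2 0 0;0.3 -0.5 -0.2 0 0'; python3 -c "
from h import *;st()"
```

```text
time: 16.73
tool_pos: [0.5893, -0.013, 0.1163]
eef_rot: [-0.0, 0.547, 0.837, -0.0]
force: [-0.6, -0.3, -0.0]
opening: 0.3
finger_force: 0.1
t16.73 loc [ 0.0122 -0.0343] z0.1163 toolx-angle(board; want 90) 111.7 F [-0.6 -0.3 -0. ] open0.30
time: 17.23
tool_pos: [0.5912, -0.0942, 0.1162]
eef_rot: [-0.0, 0.547, 0.837, -0.0]
force: [-0.2, 0.3, 0.6]
opening: 0.297
finger_force: 0.1
t17.23 loc [ 0.0113 -0.1155] z0.1162 toolx-angle(board; want 90) 111.6 F [-0.2  0.3  0.6] open0.30
```

Remaining: about 72 mm to ly = -0.187, less lag. Then I'll lift and back away to clear the view.

```bash
python3 -m pendant '0.3 -0.5 -0.2 0 0;0.3 -0.5 -0.2 0 0;0.3 -0.5 -0.2 0 0;0.3 -0.5 -0.2 0 0;0.3 -0.45 -0.1 0 0;0.3 0 0 0 0'; python3 -c "
from h import *;st()"; python3 -m pendant '0.3 0 0 -0.8 0;0.3 0 0 -0.8 0;0.3 0 0 -0.8 0;0.3 0 0 -0.8 0;0.3 0 0 -0.8 0;0.3 1 0 0 0;0.3 1 0 0 0;0.3 1 0 0 0' >/dev/null; python3 -m pendant '0.3 1 0 0 0;0.3 1 0 0 0;0.3 1 0 0 0;0.3 1 0 0 0;0.3 1 0 0 0;0.3 1 0 0 0;0.3 0 0 0 0;0.3 0 0 0 0' >/dev/null; python3 -c "
from h import *;st()
a=vision.capture('top')[90:330,120:440];b=vision.capture('side')[80:320,160:480]
cv2.imwrite('pics/d6.png',cv2.resize(np.hstack([a,b])[:,:,::-1],None,fx=1.25,fy=1.25))"
```

```text
time: 17.73
tool_pos: [0.596, -0.1606, 0.1166]
eef_rot: [0.001, 0.548, 0.836, -0.0]
force: [1.0, -0.1, -0.1]
opening: 0.301
finger_force: 0.0
t17.73 loc [ 0.0138 -0.182 ] z0.1166 toolx-angle(board; want 90) 111.5 F [ 1.  -0.1 -0.1] open0.30
t19.07 loc [-0.0702  0.0311] z0.2164 toolx-angle(board; want 90) 111.8 F [ 0.8 -0.1 -0.2] open0.30
```

View pics/d6.png

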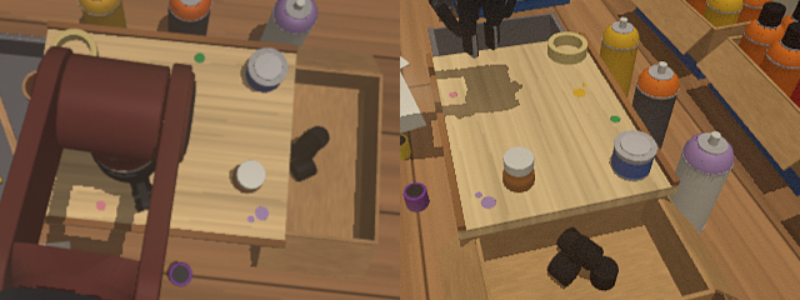

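The board is clear and the jar, tin, tape and cans are in place. Caps overlap in the carton, so one enlarged look to count them.

```bash
python3 -c "
from h import *
a=vision.capture('top')[160:260,340:430];b=vision.capture('side')[235:335,250:400]
c=np.hstack([a,b])[:,:,::-1];c=np.clip(c.astype(float)*1.8,0,255).astype(np.uint8)
cv2.imwrite('pics/d7.png',cv2.resize(c,None,fx=3.3,fy=3.3,interpolation=cv2.INTER_CUBIC))"
```

```text
(no output)
```

View pics/d7.png

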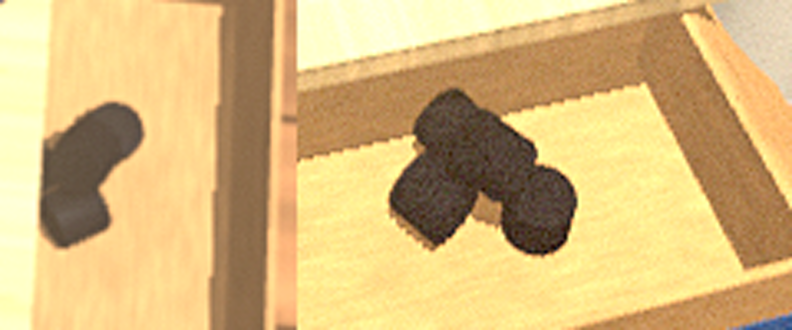

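All four caps are in the carton: three on the floor and one lying across them. It can be at most about 0.067 m high, below the 0.08 m limit. Handing in.

```bash
python3 -c "
from station import job
print(job.close_job())"
```

```text
the job is handed in; nothing more can be done
None
```

I swept all four black caps into the brown carton and handed the job in. The last pictures show none in the scrap bin, and the jar, tape roll, tin and cans standing where they were; the judge returned no verdict.

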